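# Show the frosted label of the notched filter plate

### The job

One of the two dark filter plates standing in the wooden rack has a small notch cut out of a corner: its frosted end. Take that plate out by its other, plain end, leaving the other plate standing in its slot, and carry it to the white plaster block; there hold it up with the frosted end over the middle of the block, roughly 15 cm above it, long edges level and the frosted face turned to look obliquely upward (leaned over about 45 degrees or more from upright), so that it can be read. Finish while still holding it there, steady, with the fingers clear of the frosted end.

Things in the scene. Friction and masses are not known exactly. Their poses are not given: they have to be found in the camera images.
- filter_plate: notched dark welding filter plate, 108 long (x) x 8 thick (y) x 51 mm high (z), about 0.09 kg, standing on a long edge in either of two rack slots. Origin: middle of its underside. x points to the frosted end, z up, +y out of the frosted face. At the frosted end the upper corner has a 14 x 14 mm square notch. Facing the frosted face of the upright plate, the notch is at top left
- filter_plate_center (a point): centre of the notched plate: half-way along, half-way up (25.5 mm above its underside), mid-thickness; axes as the plate's
- frosted_label (a point): point on the frosted face, 37 mm from the plate's middle toward the frosted end, 22 mm above the underside; axes as the plate's (+y out of the face). The frosting (slightly paler, dull) covers 34 mm at that end, on this face only
- plain_plate_center (a point): centre of the plain plate, same dark material and size (108 x 8 x 51 mm) but all four corners whole, standing in the other slot; x along it, y across its thickness, z up
- rack_top (a point): middle of the top of the fixed pale wooden block rack, 80 (x, along the plates) x 96 mm (y); two slots 50 mm apart in y, 10.5 mm wide, between rails. This point, the rail tops, is 74 mm above the bench, slot floors 56 mm. The plates' upper 33 mm stand free and their ends overhang the rack by 14 mm. Rack and plates face any heading
- block_top (a point): white plaster block lying flat, fixed, 78 (x) x 126 (y) x 30 mm high; this point is the middle of its top face
Things that resemble listed ones, but are neither listed nor needed, are in the scene too. Leave any purple look-alike of the filter_plate alone.

How it is judged (in metres and radians):
On the way:
1. the notched plate, gripped by its plain part, is lifted clear of the rack (contact force between filter_plate and the fingers above 2 N and x of the grasp point in the frame of filter_plate_center below 0.006 m and height (world z) of filter_plate_center above 0.118 m), for 0.1 s.
At the end, for the whole second after the job is handed in: Notched plate gripped no more than 6 mm past its middle toward the frosted end, still; label point within 50 mm of the block's middle in plan, 120 to 280 mm above the bench; frosted face within 56 deg of straight up; long edges within 18 deg of level; plain plate upright in the rack (contact force between filter_plate and the fingers above 2 N and x of the grasp point in the frame of filter_plate_center below 0.006 m and horizontal distance between frosted_label and block_top below 0.05 m and height (world z) of frosted_label between 0.12 and 0.28 m and angle between frosted_label's own y axis and vertical below 0.98 rad and angle between frosted_label's own x axis and vertical between 1.25 and 1.89 rad and linear speed of filter_plate below 0.02 m/s and angular speed of filter_plate below 0.2 rad/s and horizontal distance between plain_plate_center and rack_top below 0.04 m and angle between plain_plate_center's own z axis and vertical below 0.3 rad); the arm keeps its last pose, push and grip.
It fails at once if the plain plate is shifted by more than 15 mm or pulled out of its slot (distance of plain_plate_center from where it was at the start of the episode above 0.015 m).
It also fails if it takes over 34 s, if anything falls off the work surface, if the arm or the gripper's body presses on something with over 40 N, if the wrist force passes 120 N, or if a joint passes its speed limit or range.

### The arm

A 6-joint arm with a two-finger parallel gripper is mounted at the origin on the work surface; the furniture and walls round the work are solid. World frame = base frame: x ahead of the robot, y to its left, z up, the work surface at z = 0. Lengths are in mm, angles in degrees, forces in N, time in s.
With the tool pointing down it reaches from about 300 to 850 mm from the base axis. Payload 4.2 kg.
Tool frame: the origin (TCP) lies between the finger pads; the fingertips stand 19 mm ahead of it and the grasp point (between the pads) is the TCP (env.tips_ahead is the distance from the TCP to the fingertips, in mm); z points along the fingers, y is the direction in which the jaws open and shut (so a half turn about z gives the same grasp; the last joint's range is limited). The gripper opens to 91 mm and grips with 3 to 60 N. Pads are 32 mm wide; open, the fingers measure 118 mm over their backs; the gripper's body (76 mm by 178 mm) begins 60 mm behind the grasp point.
Start: joints at [-66.291, 18.312, 89.639, -0, 72.044, -1.146], TCP at [241.69, -521.754, 232.976] pointing down, gripper open.
Joint ranges: [-177.97, 177.97], [-48.28, 115.42], [12.27, 149.76], [-77.06, 257.06], [2.81, 150.46], [-146.56, 146.56]. Speed limits (degrees/s): [147.25, 147.25, 180, 180, 180, 180].

### API

Orientations are given as [roll, pitch, yaw] about the fixed x, y, z axes, in that order (R = Rz(yaw) Ry(pitch) Rx(roll)).
In Python, from workcell import telemetry, viewer, job_done, env gives the robot as it stands. The module is installed in compiled form; this text tells all that it offers.
- The arm moves only by the shell command python3 -m jog 'ROWS' [FORCE]. ROWS is JSON, a list of rows, each a list of 3 entries, a list of its own where there are three numbers: the shift along the tool's x, y, z in cm, then the turn about the tool's z in degrees, then the opening, from 0 (shut) to 1 (fully open). A call has 1 to 10 rows; each row shifts and turns the pose as measured when the row begins, along the tool's axes as they then stand; what a row does not reach is not made up. A row lasts 1/8 s, in which the tool goes at most 62.5 mm and 10.7 degrees, less where a joint would pass 70% of its speed; a pose out of reach is approached as far as the arm can. A call is refused whole if a number of a shift passes 6.25 or a number of a turn 10.7, either way. A call with a gripper value outside its range is refused whole. The fingers move at their own pace and stop on an object; FORCE is the grip in N (left out, the last holds). Time passes only in rows, so rows that do not move let the fingers close. It gives the time, the measured TCP pose, the force and the opening at its end, in the units of the state.
- telemetry.state(): the state, without advancing time (a new reading comes with each control period).
- viewer.grab_frame(name): name is "scene" or "top"; returns a dict with "color" (384x512x3 uint8, red, green, blue), "K" (3x3 intrinsics, pixels), "rvec" (rotation vector, rad) and "tvec" (3), from world to camera coordinates, as OpenCV has them. Camera axes: x right, y down, z forward; pixel columns grow to the right and rows downward; lengths in mm; the calibration is good to about 2 mm. A picture is of the moment at which its call begins. There is no depth.
- job_done(): hands the job in, once; it reports no verdict.
The state is a dict: "time_s": time; "qpos": joint angles; "qvel": joint speeds; "effort": joint torques, N m; "ee_pos": TCP position; "ee_rot": TCP orientation; "force": force on the tool from outside, world axes, zero at the start; "torque": the same for the moment, N m; "gripper_width": finger opening in mm.
Only numpy, scipy, OpenCV 4.12 (cv2) and the standard library are available. Lean on these libraries where they do the work, as an engineer would, in place of code of your own. Each camera call takes 0.05 s, during which the arm holds its last target. There are 200 camera calls.

## Working session

There is one attempt and no reset: what is moved stays moved. The work goes in short steps, Python scripts to look and compute and a shell command to move; the robot and the scene stay as the last step left them, time stands still between calls to the robot, and variables do not carry over. Pictures are saved under pics/ and viewed, about 8 in all and at most 12, crops included, and the job is handed in when it is done.

```bash
mkdir -p pics; ls; cat > h.py <<'E'
import numpy as np,cv2,pickle
from workcell import telemetry,viewer,env
def grab(n,tag):
    f=viewer.grab_frame(n);pickle.dump(f,open(f'pics/{tag}.pkl','wb'));cv2.imwrite(f'pics/{tag}.png',f['color'][:,:,::-1]);return f
def load(tag): return pickle.load(open(f'pics/{tag}.pkl','rb'))
def ray(f,uv,z):
    R=cv2.Rodrigues(np.array(f['rvec'],float))[0];t=np.array(f['tvec'],float).ravel()
    c=-R.T@t;out=[]
    for u,v in np.atleast_2d(uv):
        d=R.T@np.linalg.solve(np.array(f['K']),[u,v,1.]);out.append(c+d*(z-c[2])/d[2])
    return np.array(out)
def proj(f,P): return cv2.projectPoints(np.atleast_2d(P).astype(float),np.array(f['rvec'],float),np.array(f['tvec'],float),np.array(f['K'],float),None)[0][:,0]
E
python3 - <<'E'
from h import *
for n in('scene','top'):
    f=grab(n,n+'0');R=cv2.Rodrigues(np.array(f['rvec'],float))[0];print(n,-R.T@np.array(f['tvec']).ravel(),R[2])
a=cv2.imread('pics/top0.png');cv2.imwrite('pics/top0b.png',cv2.resize(a,(800,600),interpolation=cv2.INTER_CUBIC))
a=cv2.imread('pics/scene0.png');cv2.imwrite('pics/scene0b.png',cv2.resize(a,(800,600),interpolation=cv2.INTER_CUBIC))
print(telemetry.state())
E
```

```text
pics
scene [-181.93448622  484.49756071  943.49929687] [ 0.55690476 -0.31910387 -0.76683102]
top [ 302.6259401   114.96480434 1007.48775524] [ 0.12344286 -0.01037404 -0.99229746]
{'time_s': 0.1, 'qpos': array([-6.62912736e+01,  1.83471788e+01,  8.96977043e+01, -1.21269053e-03,
        7.20432243e+01, -1.14721241e+00]), 'qvel': array([-0.06350286, -0.0196034 , -0.11754998, -0.04164649,  0.01477251,
        0.00859883]), 'effort': array([ 4.45194446e-04, -4.13333201e+01, -2.32509309e+01,  7.29254354e-02,
        4.22018662e-02, -4.23131405e-05]), 'ee_pos': array([ 241.51460276, -521.37312332,  232.22393575]), 'ee_rot': array([-1.79911887e+02, -6.11212608e-04,  2.48563131e+01]), 'force': array([-0.25644546, -0.08748824, -0.63220627]), 'torque': array([0.00949773, 0.0212172 , 0.01493125]), 'gripper_width': 90.92639352715047}
```

View pics/top0b.png

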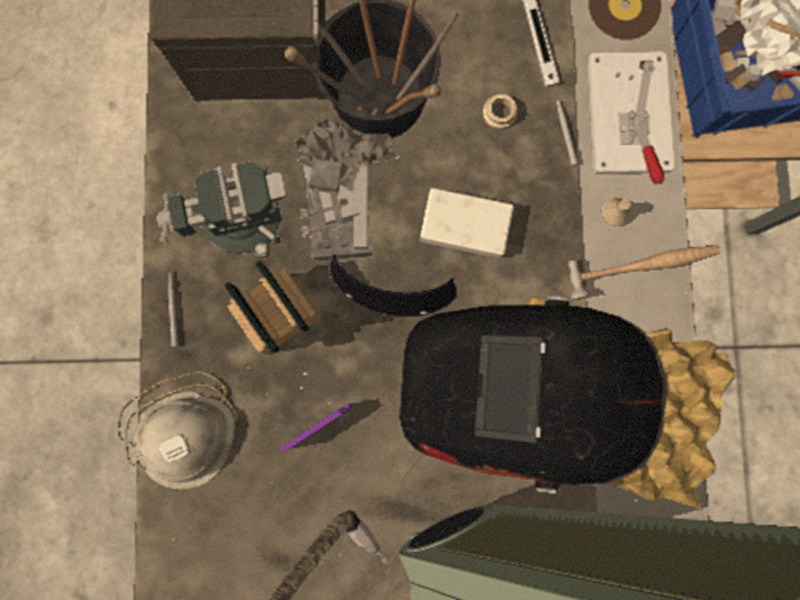

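View pics/scene0b.png

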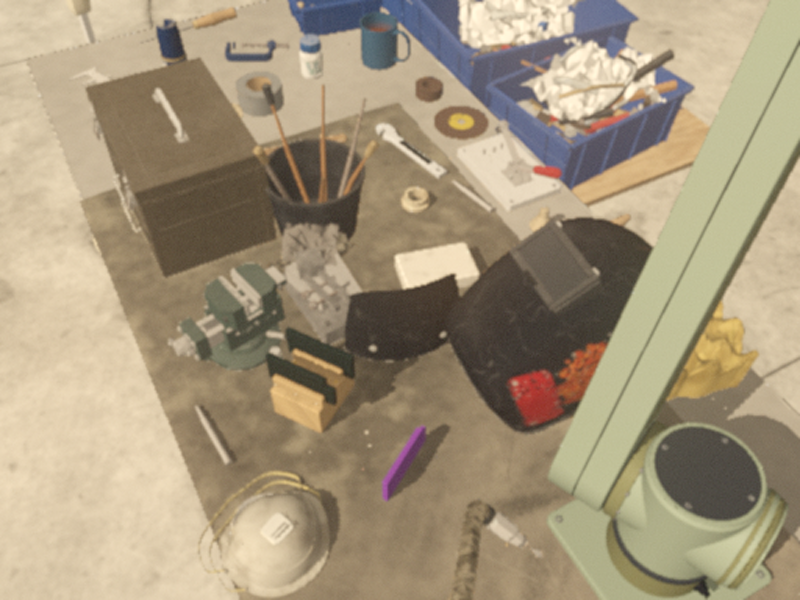

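Top view: rack near (268,305), its plates running between (230,285)-(275,348) and (260,262)-(308,328). The white block is at (467,222), and the purple decoy at (315,428). Next I'll zoom in on the rack.

```bash
python3 - <<'E'
import cv2,numpy as np
a=cv2.imread('pics/top0.png')[155:235,130:220];b=cv2.imread('pics/scene0.png')[200:280,160:240]
a=cv2.resize(a,(450,400),interpolation=cv2.INTER_CUBIC)
b=cv2.resize(b,(350,350),interpolation=cv2.INTER_CUBIC);b=cv2.copyMakeBorder(b,0,50,0,0,0)
im=np.hstack([a,b]);im=np.clip(im.astype(float)*1.7+15,0,255).astype('uint8');cv2.imwrite('pics/c1.png',im)
E
```

```text
(no output)
```

View pics/c1.png

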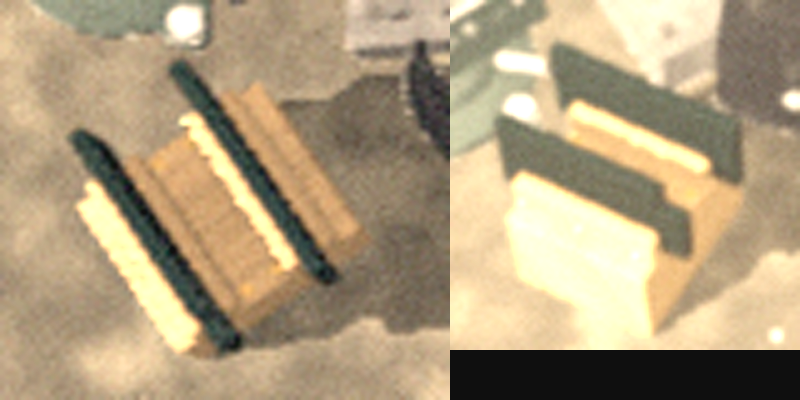

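```bash
python3 - <<'E'
from h import *
f=load('top0');s=load('scene0')
# plate top-edge end points from crop (px/5)
P=lambda x,y:(130+x/5-.4,155+y/5-.4)
for nm,pts,z in(('left plate',[(80,135),(230,341)],107),('right plate',[(180,68),(325,275)],107)):
    w=ray(f,[P(*p) for p in pts],z);print(nm,w.round(1),np.hypot(*(w[1]-w[0])[:2]),np.degrees(np.arctan2(*(w[1]-w[0])[1::-1])))
# scene cross-check: top corners; 4.375x
S=lambda x,y:(160+(x-450)/4.375-.4,200+y/4.375-.4)
print('scene left plate tl,', ray(s,[S(500,118),],107).round(1),'notch top',ray(s,[S(664,183)],107).round(1),'notch low end',ray(s,[S(690,207)],93).round(1))
print('scene right plate',ray(s,[S(555,45),S(741,120)],107).round(1))
# block
im=f['color'].astype(int);
m=((im.min(2)>170)).astype('uint8');m[:, :260]=0;m[:,340:]=0;m[:110]=0;m[170:]=0
c=max(cv2.findContours(m,0,1)[0],key=cv2.contourArea);r=cv2.minAreaRect(c);print(r)
b=ray(f,cv2.boxPoints(r),30);print(b.round(1),b.mean(0),np.linalg.norm(np.diff(b,axis=0),axis=1))
# dark masks
im=f['color'][155:235,130:220].astype(int)
m=((im.sum(2)<110)).astype('uint8')
n,l,st,ce=cv2.connectedComponentsWithStats(m)
for i in range(1,n):
    if st[i,4]>40:
        pts=np.argwhere(l==i)[:,::-1].astype(np.float32);r=cv2.minAreaRect(pts);print(st[i],r);print(ray(f,cv2.boxPoints(r)+[130,155],107).round(1))
# other heights: shield, vise pix for reference
print(ray(f,[(215,165),(290,178),(250,200),(180,120),(280,250),(415,190)],0).round(0))
E
```

```text
left plate [[450.1 338.5 107. ]
 [363.  276.1 107. ]] 107.15438775495954 -144.3323054419013
right plate [[477.6 297.1 107. ]
 [389.5 236.9 107. ]] 106.70675413125542 -145.64708327618737
scene left plate tl, [[446.9 340.4 107. ]] notch top [[374.1 285.8 107. ]] notch low end [[364.7 277.3  93. ]]
scene right plate [[476.7 298.7 107. ]
 [390.6 236.7 107. ]]
((297.94232177734375, 141.28846740722656), (53.343589782714844, 31.574697494506836), 11.309932708740234)
[[526.6  78.   30. ]
 [599.1  61.9  30. ]
 [572.  -57.7  30. ]
 [499.9 -40.6  30. ]] [549.39300403  10.38001055  30.        ] [ 74.2692203  122.65884552  74.11913399]
[ 82   9   8  23 106] ((85.5, 20.0), (22.0, 7.0), 90.0)
[[484.6 200.2 107. ]
 [484.3 185.6 107. ]
 [437.8 186.1 107. ]
 [438.1 200.6 107. ]]
[ 34  13  34  44 183] ((50.734901428222656, 34.335575103759766), (53.004310607910156, 4.096157073974609), 55.00798034667969)
[[476.4 300.8 107. ]
 [481.3 293.8 107. ]
 [388.8 230.7 107. ]
 [384.1 237.7 107. ]]
[ 15  26  34  44 229] ((31.202716827392578, 47.71122741699219), (53.0081787109375, 5.041247844696045), 54.60520553588867)
[[448.1 342.3 107. ]
 [454.1 333.8 107. ]
 [362.8 269.9 107. ]
 [357.  278.3 107. ]]
[[ 504.  203.    0.]
 [ 469.   29.    0.]
 [ 420.  123.    0.]
 [ 614.  285.    0.]
 [ 303.   57.    0.]
 [ 435. -262.    0.]]
```

```bash
cat >> h.py <<'E'
from scipy.spatial.transform import Rotation as Ro
def togo(target,yaw=None):
    s=telemetry.state();p=np.array(s['ee_pos']);R=Ro.from_euler('xyz',s['ee_rot'],degrees=True)
    d=R.inv().apply(np.array(target,float)-p)/10
    print('t %.2f'%s['time_s'],'pos',p.round(1),'rot',np.round(s['ee_rot'],1),'w %.1f'%s['gripper_width'],'F',np.round(s['force'],1))
    x=R.as_matrix()[:,0];y=np.degrees(np.arctan2(x[1],x[0]))
    print('togo cm',d.round(2),'turn',None if yaw is None else round(-((yaw-y+180)%360-180),1),'q',np.round(s['qpos'],0))
E
python3 -m jog '[[[2.6,-3.5,-4],0,1],[[2.6,-3.5,-4],0,1],[[3.7,-4.9,0],0,0.4],[[3.7,-4.9,0],0,0.4],[[3.7,-4.9,0],0,0.4],[[3.7,-4.9,0],0,0.4],[[3.7,-4.9,0],0,0.4],[[3.7,-4.9,0],0,0.4],[[3.7,-4.9,0],0,0.4]]' 30
python3 -c "
from h import *
togo([420.7,317.3,200],35.3)"
```

```text
time_s: 1.23
ee_pos: [352.0, -8.1, 313.8]
ee_rot: [-179.7, -0.2, 24.3]
force: [0.8, 0.3, -0.4]
gripper_width: 36.7
t 1.23 pos [352.   -8.1 313.8] rot [-179.7   -0.2   24.3] w 36.7 F [ 0.8  0.3 -0.4]
togo cm [ 19.59 -26.78  11.61] turn -11.0 q [ -4.  -5. 106.   0.  80.  62.]
```

```bash
python3 -m jog '[[[3.6,-4.9,0],0,0.4],[[3.6,-4.9,0],0,0.4],[[3.6,-4.9,0],0,0.4],[[3.6,-4.9,0],0,0.4],[[3.2,-4.6,1.5],0,0.4],[[2,-2.6,3],0,0.4],[[0,0,4],-5.5,0.4],[[0,0,3],-5.5,0.4],[[0,0,0],0,0.4]]'
python3 -c "
from h import *
togo([420.7,317.3,200],35.3)
grab('top','top1');grab('scene','scene1')
a=cv2.imread('pics/top1.png')[120:270,90:290];b=cv2.imread('pics/scene1.png')[150:300,110:260]
cv2.imwrite('pics/c2.png',np.hstack([cv2.resize(a,(440,330)),cv2.resize(b,(330,330))]))"
```

```text
time_s: 2.35
ee_pos: [419.2, 332.8, 194.9]
ee_rot: [-179.9, -0.2, 36.1]
force: [1.3, -0.5, -0.1]
gripper_width: 36.6
t 2.35 pos [419.2 332.8 194.9] rot [-179.9   -0.2   36.1] w 36.6 F [ 1.3 -0.5 -0.1]
togo cm [-0.79  1.34 -0.51] turn 0.8 q [37. 16. 98.  0. 65. 91.]
```

View pics/c2.png

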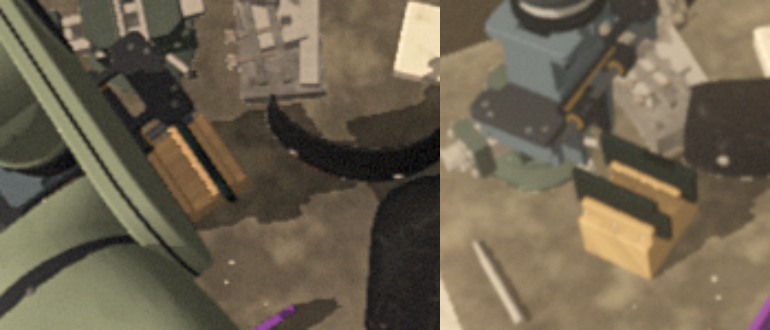

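The picture shows the notched plate directly below the gripper, with the vise close by. I'll check the vise height before descending.

```bash
python3 - <<'E'
from h import *
f=load('top0');s=load('scene0')
for z in(0,60,100,140,180):
    print(z,[proj(s,ray(f,[np.array(p)*.64],z)[0]).round(0)[0]/.64 for p in((284,188),(265,247))],ray(f,[np.array((284,188))*.64,np.array((265,247))*.64],z).round(0).tolist())
togo([420.7,317.3,98],35.3)
E
```

```text
0 [array([270.3125, 307.8125]), array([276.5625, 353.125 ])] [[613.0, 281.0, 0.0], [522.0, 310.0, 0.0]]
60 [array([276.5625, 287.5   ]), array([281.25  , 332.8125])] [[595.0, 271.0, 60.0], [509.0, 298.0, 60.0]]
100 [array([281.25, 275.  ]), array([285.9375, 317.1875])] [[582.0, 265.0, 100.0], [501.0, 290.0, 100.0]]
140 [array([285.9375, 259.375 ]), array([290.625 , 301.5625])] [[570.0, 258.0, 140.0], [492.0, 283.0, 140.0]]
180 [array([290.625, 243.75 ]), array([295.3125, 284.375 ])] [[558.0, 251.0, 180.0], [483.0, 275.0, 180.0]]
t 2.45 pos [420.8 333.7 197.8] rot [-179.9   -0.5   36. ] w 36.8 F [0.1 0.5 0.8]
togo cm [-1.07  1.34  9.97] turn 0.7 q [37. 16. 98.  0. 65. 91.]
```

```bash
python3 -m jog '[[[-1.1,1.3,2],0.7,0.4],[[0,0,2.5],0,0.4],[[0,0,0],0,0.4]]'
python3 -c "
from h import *
togo([420.7,317.3,98],35.3)"
```

```text
time_s: 2.82
ee_pos: [423.2, 318.4, 157.9]
ee_rot: [-179.8, -1.2, 35.1]
force: [-1.0, 0.4, -0.4]
gripper_width: 36.5
t 2.83 pos [423.2 318.4 157.9] rot [-179.8   -1.2   35.1] w 36.5 F [-1.   0.4 -0.4]
togo cm [-0.4  -0.04  5.98] turn -0.2 q [ 36.  17. 103.   0.  59.  90.]
```

```bash
python3 -m jog '[[[-0.2,0,2],0,0.4],[[-0.2,0,2],0,0.4],[[0,0,1.5],0,0.4],[[0,0,0],0,0.4]]'
python3 -c "
from h import *
togo([420.7,317.3,98],35.3)
grab('scene','scene2')
b=cv2.imread('pics/scene2.png')[180:300,120:280]
cv2.imwrite('pics/c3.png',cv2.resize(b,(640,480),interpolation=cv2.INTER_CUBIC))"
```

```text
time_s: 3.32
ee_pos: [426.1, 320.2, 109.7]
ee_rot: [-179.8, -2.1, 34.9]
force: [-0.3, -0.4, 1.4]
gripper_width: 36.7
t 3.33 pos [426.1 320.2 109.7] rot [-179.8   -2.1   34.9] w 36.7 F [-0.3 -0.4  1.4]
togo cm [-0.65 -0.06  1.15] turn -0.4 q [ 36.  20. 107.   0.  51.  91.]
```

View pics/c3.png

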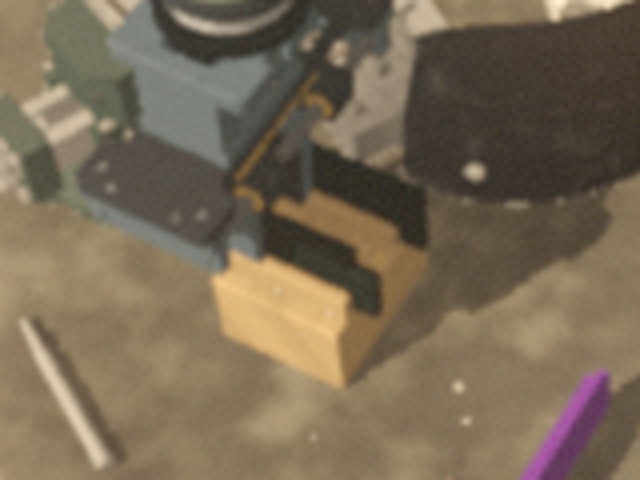

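The picture shows the fingers straddling the notched plate at its plain end. I'll go down about 11 mm and close.

```bash
python3 -m jog '[[[-0.6,0,1.1],-0.4,0.4],[[0,0,0],0,0.4],[[0,0,0],0,0.4]]'
python3 -c "
from h import *
togo([420.7,317.3,98],35.3)"
python3 -m jog '[[[0,0,0],0,0],[[0,0,0],0,0],[[0,0,0],0,0],[[0,0,0],0,0]]' 40
python3 -c "
from h import *
togo([420.7,317.3,98],35.3)"
```

```text
time_s: 3.75
ee_pos: [422.6, 317.9, 100.2]
ee_rot: [-179.8, -2.4, 35.3]
force: [-0.6, -0.2, -0.2]
gripper_width: 36.4
t 3.75 pos [422.6 317.9 100.2] rot [-179.8   -2.4   35.3] w 36.4 F [-0.6 -0.2 -0.2]
togo cm [-0.2  -0.06  0.21] turn 0.0 q [ 36.  20. 108.   0.  49.  90.]
time_s: 4.25
ee_pos: [421.1, 320.3, 100.5]
ee_rot: [-179.5, -2.5, 35.0]
force: [-3.4, 6.1, -1.8]
gripper_width: 7.6
t 4.25 pos [421.1 320.3 100.5] rot [-179.5   -2.5   35. ] w 7.6 F [-3.4  6.1 -1.8]
togo cm [-0.22  0.23  0.23] turn -0.3 q [ 36.  20. 108.   1.  49.  90.]
```

```bash
python3 -m jog '[[[0,0,-1],0,0],[[0,0,-1.5],0,0],[[0,0,-2],0,0],[[0,0,-3],0,0],[[0,0,-4],0,0],[[0,0,-4],0,0],[[0,0,0],0,0]]'
python3 -c "
from h import *
togo([576,5,200],77.4)
grab('scene','scene3');grab('top','top3')
a=cv2.imread('pics/top3.png')[90:290,90:340];b=cv2.imread('pics/scene3.png')[130:290,100:300]
cv2.imwrite('pics/c4.png',np.hstack([cv2.resize(a,(400,320)),cv2.resize(b,(400,320))]))"
```

```text
time_s: 5.12
ee_pos: [417.3, 313.9, 265.4]
ee_rot: [-179.7, -2.7, 35.1]
force: [0.1, 0.2, -1.0]
gripper_width: 7.9
t 5.12 pos [417.3 313.9 265.4] rot [-179.7   -2.7   35.1] w 7.9 F [ 0.1  0.2 -1. ]
togo cm [-5.07 34.43  6.11] turn -42.3 q [36. 11. 95.  0. 71. 90.]
```

View pics/c4.png

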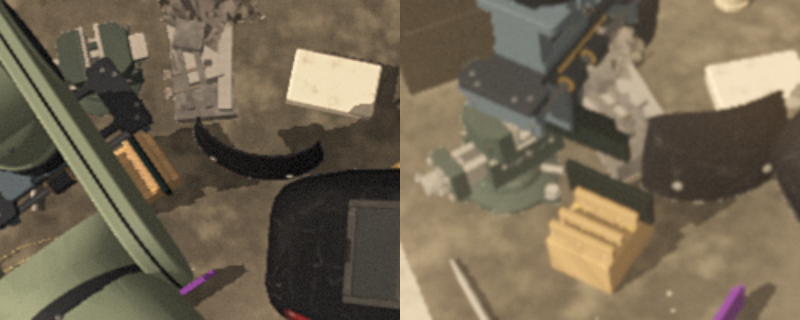

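The plate is lifted and the plain plate is still standing in the rack. I can only turn about tool z, so the plate has to be laid flat to get the frosted face up. I'll stand it on the block, tip it over inside the open jaws so it lies face up, then regrip it across its width. First I'll carry it over.

```bash
python3 -m jog '[[[-0.5,3.5,0],0,0],[[-0.5,5.5,0],0,0],[[-0.5,5.5,0],0,0],[[-0.5,5.5,0],0,0],[[-0.5,5.5,0],0,0],[[-0.3,3.5,0],0,0],[[0,0,0],-10,0],[[0,0,0],-10,0],[[0,0,0],-10,0],[[0,0,0],-10,0]]'
python3 -c "
from h import *
f=load('top0');s=load('scene0')
for z in(0,60,100,140): print(z,proj(s,ray(f,[np.array((453,282))*.64],z))[0]/.64,ray(f,[np.array((453,282))*.64],z)[0].round())
togo([580,24,150],77.4)"
```

```text
time_s: 6.48
ee_pos: [556.0, 47.7, 239.8]
ee_rot: [-179.4, -1.0, 76.4]
force: [-0.8, 0.1, -1.4]
gripper_width: 7.7
0 [450.89547183 314.03207459] [464.  29.   0.]
60 [453.67612675 294.74096604] [454.  34.  60.]
100 [455.67348097 280.8840948 ] [448.  37. 100.]
140 [457.79855679 266.14114051] [441.  41. 140.]
t 6.47 pos [556.   47.7 239.8] rot [-179.4   -1.    76.4] w 7.7 F [-0.8  0.1 -1.4]
togo cm [-1.89  2.98  8.92] turn -1.0 q [ 3. 17. 91.  1. 73. 16.]
```

```bash
python3 -m jog '[[[-1.9,3.0,3],-1,0],[[0,0,3],0,0],[[0,0,2],0,0],[[0,0,0],0,0]]'
python3 -c "
from h import *
togo([580,24,100],77.4)
grab('scene','scene4');grab('top','top4')
a=cv2.imread('pics/top4.png')[80:230,200:400];b=cv2.imread('pics/scene4.png')[80:240,200:360]
cv2.imwrite('pics/c5.png',np.hstack([cv2.resize(a,(427,320)),cv2.resize(b,(320,320))]))"
```

```text
time_s: 6.98
ee_pos: [576.7, 22.4, 150.5]
ee_rot: [-178.7, -0.8, 77.5]
force: [-0.7, -0.2, -0.7]
gripper_width: 7.6
t 6.97 pos [576.7  22.4 150.5] rot [-178.7   -0.8   77.5] w 7.6 F [-0.7 -0.2 -0.7]
togo cm [0.16 0.4  5.05] turn 0.1 q [ 0. 23. 96.  1. 63. 12.]
```

View pics/c5.png

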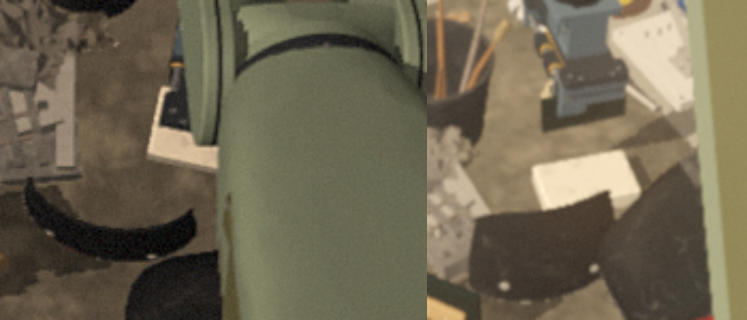

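```bash
python3 -m jog '[[[0.1,0.3,3],0,0],[[0,0,2.5],0,0],[[0,0,0],0,0]]'
python3 -c "
from h import *
togo([580,24,76],77.4)"
```

```text
time_s: 7.45
ee_pos: [583.2, 24.1, 100.3]
ee_rot: [-179.4, -0.9, 77.5]
force: [-0.4, -0.3, -0.8]
gripper_width: 7.6
t 7.45 pos [583.2  24.1 100.3] rot [-179.4   -0.9   77.5] w 7.6 F [-0.4 -0.3 -0.8]
togo cm [-0.12 -0.29  2.44] turn 0.1 q [ 1. 26. 99.  1. 56. 12.]
```

```bash
python3 -m jog '[[[-0.1,-0.3,1.2],0,0],[[0,-0.2,0.8],0,0],[[0,0,0.3],0,0],[[0,0,0],0,0]]'
python3 -c "
from h import *
togo([580,24,74.5],77.4)"
```

```text
time_s: 7.95
ee_pos: [579.7, 24.7, 79.5]
ee_rot: [-179.7, -1.0, 77.5]
force: [0.3, 0.6, -0.9]
gripper_width: 7.6
t 7.95 pos [579.7  24.7  79.5] rot [-179.7   -1.    77.5] w 7.6 F [ 0.3  0.6 -0.9]
togo cm [-0.08  0.05  0.5 ] turn 0.1 q [  1.  27. 101.   1.  53.  12.]
```

```bash
python3 -m jog '[[[0,0,0.3],0,0],[[0,0,0.2],0,0],[[0,0,0.2],0,0]]'
python3 -m jog '[[[0,0,0.2],0,0],[[0,0,0.2],0,0]]'
```

```text
time_s: 8.32
ee_pos: [580.2, 24.7, 75.2]
ee_rot: [-179.8, -1.0, 77.6]
force: [-6.0, -1.6, 16.6]
gripper_width: 7.8
time_s: 8.57
ee_pos: [580.1, 24.7, 75.3]
ee_rot: [-179.9, -1.1, 77.6]
force: [-3.7, -0.9, 10.6]
gripper_width: 7.8
```

Contact at TCP z 75 with 10–17 N. Next I'll release, rise 15 mm, and push the frosted side with the +y finger.

```bash
python3 -m jog '[[[0,0,0],0,0.2],[[0,0,0],0,0.4],[[0,0,0],0,0.75],[[0,0,0],0,0.75],[[0,0,-1.0],0,0.75],[[0,0,-0.5],0,0.75],[[0,0,0],0,0.75]]' 30
python3 -c "
from h import *
togo([580,24,90],77.4)
grab('scene','scene5')
b=cv2.imread('pics/scene5.png')[80:240,200:360]
cv2.imwrite('pics/c6.png',cv2.resize(b,(600,600),interpolation=cv2.INTER_CUBIC))"
```

```text
time_s: 9.45
ee_pos: [580.8, 24.4, 91.6]
ee_rot: [-180.0, -1.1, 77.6]
force: [-0.3, 0.2, 0.3]
gripper_width: 68.3
t 9.45 pos [580.8  24.4  91.6] rot [-180.    -1.1   77.6] w 68.3 F [-0.3  0.2  0.3]
togo cm [-0.06 -0.07  0.16] turn 0.2 q [  1.  26. 100.   1.  54.  12.]
```

View pics/c6.png

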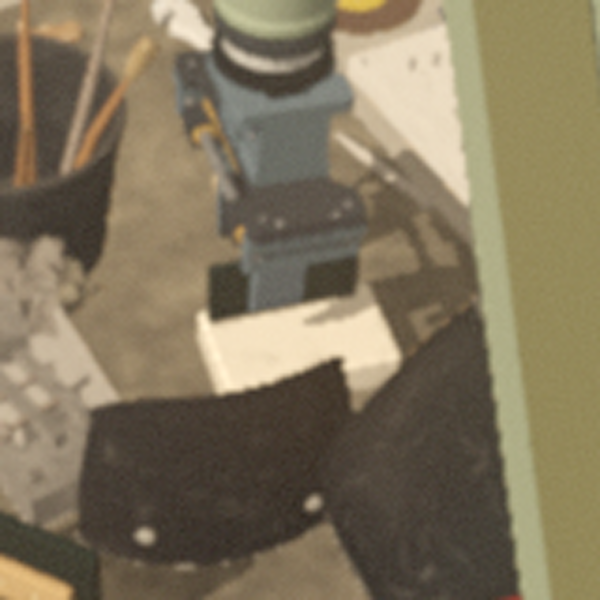

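The plate stands upright on the block's far side, from (210,285) to (357,280) in this crop. Now the push.

```bash
python3 -m jog '[[[0,-1.3,0],0,0.75],[[0,-1.3,0],0,0.75],[[0,-0.7,0],0,0.75],[[0,-0.5,0],0,0.75],[[0,-0.5,0],0,0.75],[[0,-0.4,0],0,0.75],[[0,0,0],0,0.75]]'
python3 -c "
from h import *
togo([580,24,90],77.4)
grab('scene','scene6')
b=cv2.imread('pics/scene6.png')[80:240,200:360]
cv2.imwrite('pics/c7.png',cv2.resize(b,(600,600),interpolation=cv2.INTER_CUBIC))"
```

```text
time_s: 10.38
ee_pos: [530.4, 35.4, 91.1]
ee_rot: [-179.9, -1.1, 77.6]
force: [1.0, 0.5, 0.5]
gripper_width: 68.5
t 10.38 pos [530.4  35.4  91.1] rot [-179.9   -1.1   77.6] w 68.5 F [1.  0.5 0.5]
togo cm [-0.05  5.09  0.1 ] turn 0.2 q [  2.  22. 107.   1.  51.  13.]
```

View pics/c7.png

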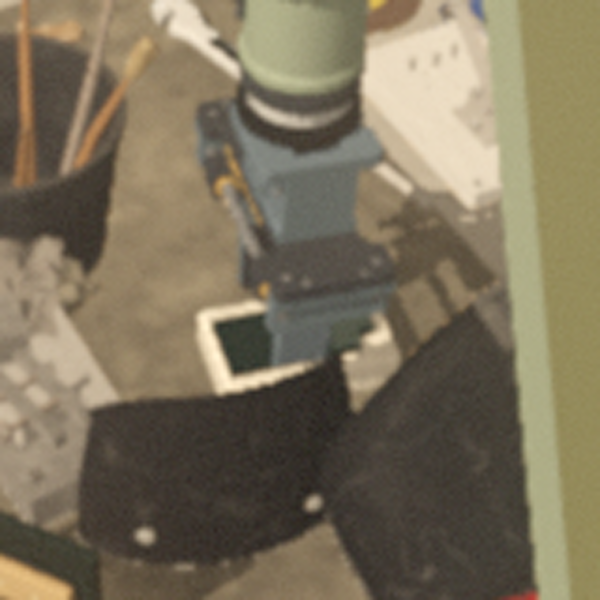

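The plate has fallen flat on the block, paler at its right (frosted) end. I'll measure it from the visible left corners.

```bash
python3 - <<'E'
from h import *
s=load('scene6')
S=lambda x,y:(200+x/3.75-.4,80+y/3.75-.4)
w=ray(s,[S(212,319),S(229,374),S(374,317),S(268,372)],38);print(w.round(1))
u=np.array([-.218,-.976]);v=np.array([.976,-.218]);c=np.array([549.4,10.4])
for p in w: print((p[:2]-c)@u,(p[:2]-c)@v)
E
```

```text
[[582.1  58.9  38. ]
 [531.6  73.2  38. ]
 [531.5 -41.5  38. ]
 [520.9  49.   38. ]]
-54.45592155701407 21.34163699662334
-57.40467319294515 -31.07642781816817
54.585583175296804 -6.129708144107154
-31.496281324649278 -36.21640094318211
```

```bash
python3 -c "
from h import *
togo([549,32,52],77.4)"
python3 -m jog '[[[0,1.8,0],0,0.9],[[0,0,1],0,0.9],[[0,0,0],0,0.9]]'
python3 -c "
from h import *
togo([549,32,52],77.4)"
```

```text
t 10.43 pos [530.7  35.3  91.1] rot [-179.9   -1.1   77.6] w 68.7 F [ 0.4  0.4 -0.3]
togo cm [-0.01  1.87  3.91] turn 0.2 q [  2.  22. 107.   1.  51.  13.]
time_s: 10.8
ee_pos: [548.1, 31.6, 80.1]
ee_rot: [-179.8, -1.1, 77.6]
force: [-0.0, 0.1, 0.1]
gripper_width: 82.2
t 10.80 pos [548.1  31.6  80.1] rot [-179.8   -1.1   77.6] w 82.2 F [-0.   0.1  0.1]
togo cm [0.01 0.09 2.81] turn 0.2 q [  1.  24. 105.   1.  51.  13.]
```

```bash
python3 -m jog '[[[0,0.1,1.2],0,0.9],[[0,0,1.0],0,0.9],[[0,0,0],0,0.9]]'
python3 -c "
from h import *
togo([549,32,51],77.4)"
```

```text
time_s: 11.18
ee_pos: [547.6, 32.0, 55.9]
ee_rot: [-179.7, -1.0, 77.6]
force: [-0.5, 0.6, -0.2]
gripper_width: 82.2
t 11.18 pos [547.6  32.   55.9] rot [-179.7   -1.    77.6] w 82.2 F [-0.5  0.6 -0.2]
togo cm [0.02 0.14 0.49] turn 0.2 q [  2.  26. 107.   1.  48.  13.]
```

```bash
python3 -m jog '[[[0,0,0.4],0,0.9],[[0,0,0],0,0.9]]'
python3 -m jog '[[[0,0,0],0,0],[[0,0,0],0,0],[[0,0,0],0,0],[[0,0,0],0,0],[[0,0,0],0,0]]' 40
```

```text
time_s: 11.42
ee_pos: [547.6, 32.1, 51.6]
ee_rot: [-179.7, -1.0, 77.6]
force: [0.5, 1.1, -1.5]
gripper_width: 82.0
time_s: 12.05
ee_pos: [548.1, 32.1, 52.3]
ee_rot: [-179.8, -1.1, 77.6]
force: [-0.6, 0.9, -1.1]
gripper_width: 50.6
```

```bash
python3 -m jog '[[[0,0,-1],0,0],[[0,0,-2],0,0],[[0,0,-3],0,0],[[0,0,-3],0,0],[[0,0,-2.5],0,0],[[0,0,0],0,0]]'
python3 -c "
from h import *
togo([562,66,193],77.4)"
```

```text
time_s: 12.8
ee_pos: [547.9, 29.8, 173.1]
ee_rot: [-179.8, -1.1, 77.6]
force: [0.5, 1.2, -1.3]
gripper_width: 50.5
t 12.80 pos [547.9  29.8 173.1] rot [-179.8   -1.1   77.6] w 50.5 F [ 0.5  1.2 -1.3]
togo cm [ 3.87  0.6  -1.92] turn 0.2 q [ 1. 19. 98.  1. 63. 13.]
```

```bash
python3 -m jog '[[[1.3,0.2,-0.6],0,0],[[1.3,0.2,-0.6],0,0],[[1.1,0.1,-0.6],0,0],[[0,0,0],0,0],[[0,0,0],0,0]]'
python3 -c "
from h import *
togo([562,66,193],77.4)
grab('scene','scene7');grab('top','top7')
a=cv2.imread('pics/top7.png')[80:230,200:400];b=cv2.imread('pics/scene7.png')[60:240,180:360]
cv2.imwrite('pics/c8.png',np.hstack([cv2.resize(a,(300,225),interpolation=2),np.zeros((225,0,3),'uint8')]).copy() if 0 else np.hstack([cv2.copyMakeBorder(cv2.resize(a,(270,203)),0,297,0,0,0),cv2.resize(b,(500,500),interpolation=cv2.INTER_CUBIC)]))"
```

```text
time_s: 13.42
ee_pos: [560.1, 67.9, 189.7]
ee_rot: [-179.5, -1.0, 77.7]
force: [-0.2, 0.7, -0.7]
gripper_width: 50.5
t 13.43 pos [560.1  67.9 189.7] rot [-179.5   -1.    77.7] w 50.5 F [-0.2  0.7 -0.7]
togo cm [-0.14  0.22 -0.33] turn 0.3 q [ 5. 19. 95.  1. 66. 17.]
```

View pics/c8.png

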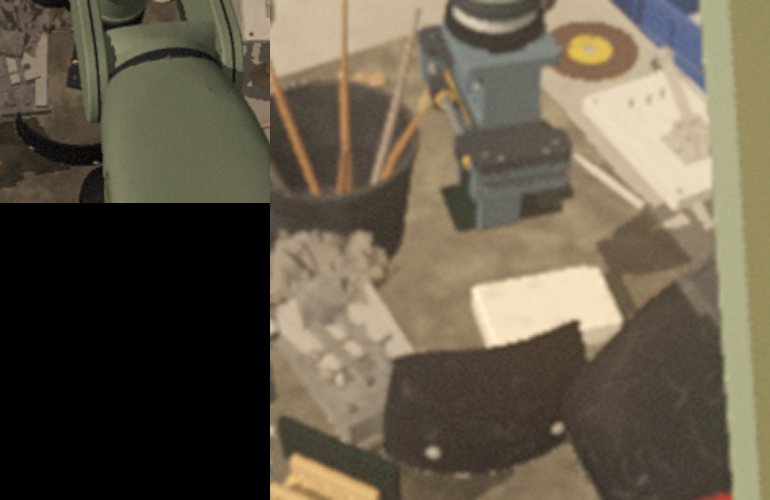

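The plate is held flat with its plain end at crop (443–458,188–230) and its right end at (572,185–208). I'll check the numbers.

```bash
python3 - <<'E'
from h import *
s=load('scene7');k=500/180
S=lambda x,y:(180+(x-270)/k-.3,60+y/k-.3)
w=ray(s,[S(443,188),S(459,230),S(573,207)],175);print(w.round(1))
u=np.array([-.218,-.976]);v=np.array([.976,-.218]);c=np.array([549.4,10.4])
for p in w: print(((p[:2]-c)@u).round(1),((p[:2]-c)@v).round(1))
P0=np.array([560.1,67.9]);print('tcp',(P0-c)@u,(P0-c)@v)
# expected notch/right corners px in crop for level plate
ctr=(P0-c)@u+20
for a,b in((54,25.5),(54,-11.5),(40,-25.5),(-54,-25.5),(-54,25.5)):
    q=c+u*(ctr+a)+v*b;x=proj(s,[*q,176])[0];print(a,b,((x-[180,60])*k+[270,0]).round(0))
print(telemetry.state()['qvel'].round(2))
E
```

```text
[[589.4  94.8 175. ]
 [537.5 106.8 175. ]
 [517.8   8.9 175. ]]
-91.1 20.7
-91.5 -32.7
8.4 -30.5
tcp -58.45260000000002 -2.091799999999958
54 25.5 [560. 161.]
54 -11.5 [573. 189.]
40 -25.5 [563. 203.]
-54 -25.5 [455. 223.]
-54 25.5 [439. 183.]
[-0.42 -0.18  0.14 -0.12 -0.03 -0.03]
```

```bash
python3 -m jog '[[[0,0,0],0,0],[[0,0,0],0,0]]' 40 && python3 -c "
from workcell import telemetry,job_done
print(telemetry.state()['ee_pos'],telemetry.state()['qvel']);print(job_done())"
```

```text
time_s: 13.78
ee_pos: [559.8, 67.1, 189.6]
ee_rot: [-179.5, -1.0, 77.6]
force: [0.2, -0.6, -1.0]
gripper_width: 50.5
[559.81382614  67.1006525  189.57340311] [-0.08896362 -0.02496628  0.05845576 -0.05668229  0.05608893  0.11247686]
the job is handed in; nothing more can be done
None
```

I handed the job in at about 13.8 s with the notched plate held level over the plaster block, frosted face up. No verdict was reported.

**How it was done:** The tool could only turn about its own z axis, so the arm could not lean the plate over directly. I gripped the plain end and lifted the plate out of the rack. I then stood it on the block and tipped it over inside the open jaws. It landed flat with the frosted face up, and I regripped it across its long edges about 20 mm to the plain side of its middle.

**Last checks:**
- **Grip:** opening 50.5 mm, commanded at 40 N. The pads reach no further than about 5 mm short of the plate's middle, so the frosting is clear.
- **Position:** the label point is within a few mm of the block's middle in plan, about 175 mm above the bench (about 145 mm above the block).
- **Attitude:** the frosted face points nearly straight up, and tool tilt is about 1 degree. This comes from the notch position and how the plate fell; I had no close view of the frosting itself.
- **Steadiness:** joint speeds were about 0.1 deg/s or less.
- **Plain plate:** still standing in its slot in the last picture. I judged this by eye and did not re-measure it.

**Disagreement:** plate corners in the last picture sat about 5 mm from where the tool pose predicted, well inside the 50 mm tolerance.

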